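# Clamp a petri dish at three points in a microscope stage nest

## Task

Lay the petri dish flat on the dark stage plate between the two white roller posts and the jaw, then push the jaw by its knurled knob so that its sprung tip nudges the dish up against both posts and the dish stays held at three points, pressed with about 5 N. Press gently, going by feel: the dish cracks at 12 N, and nobody has measured how far the tip is screwed out of the jaw. Keep the dish level and leave the other things on the bench where they are.

Things in the scene. Friction and masses are not known exactly. Their poses are not given: they have to be found in the camera images.
- dish_center (a point): Closed flat round petri dish, pale, almost white, 57 mm in diameter and 14 mm high, 20 to 40 g, fragile, lying on the bench. The point is its centre, half-way up (7 mm above its underside).
- petri_dish: The same petri dish; origin at the centre of its underside, z up.
- nest: Dish nest (microscope stage insert), fixed: dark flat plate 180 (x) x 110 (y) x 10 mm with a 34 mm viewing hole under the dish's place; origin at the centre of its underside. Its +x is the clamping direction, from the jaw (end nearer the robot) to the posts; z up. Guide bars 8 mm high flank the jaw (|y| 19 to 26 mm, x -87 to -19 mm); the rest of the top is flat and free up to the posts.
- nest_home (a point): Where the centre of the dish's underside lies when the dish touches both posts: on the plate's top face, 35 mm from the plate's centre along its +x; same axes as the nest. Laid down about 10 mm short of it (toward the jaw), the dish is clear of the posts and of the open jaw's tip.
- post_left: White plastic roller post standing on the plate, 10 mm in diameter, 23 mm high, on the left (+y of the nest); its sleeve turns freely about its upright axis so that the dish cannot hang up on it. Origin at its foot. Its axis is 33.5 mm from nest_home, 40 degrees to the left of the nest's x axis.
- post_right: Its twin on the right (-y), 40 degrees to the right of the nest's x axis.
- jaw (a joint): Jaw travel along the nest's +x, 0 (back) to 0.060 m. Aluminium carriage 30 x 36 mm, top 12.5 mm above the plate; stays where left; sliding friction about 10 N. A brass screw leaves its front and ends in a white sprung tip that meets the dish half-way up. Jaw centre to tip front: 21 mm plus the screw's setting, 0 to 19 mm, not measured. The tip gives 1 mm per 4 N over 3 mm, then is solid.
- jaw_knob (a point): Upright round knurled steel knob on the jaw, over its centre, 16 mm in diameter; grip it from above. It rises from 12.5 to 46.5 mm above the plate's top; the point is on its axis, 36 mm above the plate's top. Pushing it takes about 10 N while the jaw slides (the dish adds under 0.5 N), and 4 N more per mm once the dish stands against both posts.
- sample_cup_1: Bystander: white sample cup with a red lid, 66 mm wide, 68 mm high; origin at the centre of its underside.
- sample_cup_2: Bystander: white sample cup with a yellow lid, 66 mm wide, 68 mm high; origin at the centre of its underside.
- calculator: Bystander: flat black calculator, 116 x 68 x 12 mm; origin at the centre of its underside.
- forceps: Bystander: steel forceps lying flat, 128 x 16 x 7 mm; origin at the centre of its underside.
Mind the look-alikes: they are no part of the job. What is shaped like the petri_dish but blue is not meant.

How it is judged (in metres and radians):
At the end, for the whole second after the job is handed in: The dish lies flat (within 0.06 rad, underside within 3 mm of the plate's top) and still on the plate, its centre within 4 mm of nest_home, pressed by the jaw's tip with 3 to 7.5 N and touching each of the two posts with more than 0.5 N (contact force between petri_dish and jaw between 3 and 7.5 N and contact force between petri_dish and post_left above 0.5 N and contact force between petri_dish and post_right above 0.5 N and horizontal distance between petri_dish and nest_home below 0.004 m and z of petri_dish in the frame of nest_home below 0.003 m and angle between petri_dish's own z axis and vertical below 0.06 rad and linear speed of petri_dish below 0.01 m/s).
It fails at once if The jaw or a post presses on the dish with more than 12 N (the dish cracks) (contact force between petri_dish and jaw above 12 N or contact force between petri_dish and post_left above 12 N or contact force between petri_dish and post_right above 12 N).
It fails at once if The dish is tipped by more than 0.5 rad (angle between petri_dish's own z axis and vertical above 0.5 rad).
It fails at once if A bystander (sample cup, calculator or forceps) is moved by more than 20 mm (distance of any of sample_cup_1, sample_cup_2, calculator, forceps from where it was at the start of the episode above 0.02 m).
It also fails if it takes over 59 s, if anything falls off the work surface, if the arm or the gripper's body presses on something with over 40 N, if the wrist force passes 120 N, or if a joint passes its speed limit or range.

## Robot

A 6-joint arm with a two-finger parallel gripper is mounted at the origin on a cart in front of the work surface, level with it; the furniture and walls round the work are solid. World frame = base frame: x ahead of the robot, y to its left, z up, the work surface at z = 0. Lengths are in mm, angles in rad, forces in N, time in s.
With the tool pointing down it reaches from about 300 to 775 mm from the base axis. Payload 14.6 kg.
Tool frame: the origin (TCP) lies midway between the tips of the shut fingers; the grasp point (between the pads) lies 19 mm behind it; z points along the fingers, x is the direction in which the jaws open and shut, and the axes are right-handed (so a half turn about z gives the same grasp; the last joint's range is limited). The gripper opens to 94 mm and grips with 3 to 60 N. Pads are 16 mm wide; open, the fingers measure 119 mm over their backs; the gripper's body (75 mm by 177 mm) begins 78 mm behind the grasp point.
Start: joints at [-1.255, 0.3, 1.521, -0, 1.321, -0.067], TCP at [205.428, -510.185, 182.346] pointing down, gripper open.
Joint ranges: [-3.03, 3.03], [-0.79, 2.21], [0.23, 2.52], [-1.04, 4.18], [0, 3.07], [-2.55, 2.55]. Speed limits (rad/s): [2.22, 2.22, 2.57, 3.14, 3.14, 3.14].

## Interface

Orientations are given as a 3x3 rotation matrix whose columns are the frame's x, y, z axes.
In Python, from plant import r gives the robot as it stands.
- The arm moves only by the tool step_arm, never from a script. Its argument "steps" is a list of rows, each an object with "linear": the shift along the world's x, y, z in cm, a list of three; "dr": the turn, a rotation vector about the world's x, y, z in degrees, a list of three; "grip": the finger opening in cm, from 0 to 9.4. In form: [{"linear": [tx, ty, tz], "dr": [ax, ay, az], "grip": grip}, ...]. A call has 1 to 20 rows; each row is the pose to reach, as a shift and turn from the pose commanded when the call began; what a row does not reach only later rows make up. A row lasts 1/12 s, in which the tool goes at most 41.7 mm and 7.16 degrees, less where a joint would pass 70% of its speed; a pose out of reach is approached as far as the arm can. A call with a gripper value outside its range is refused whole. The fingers move at their own pace and stop on an object; "grip_force" is the grip in N (left out, the last holds). Time passes only in rows, so rows that repeat a pose let the fingers close. It gives the time, the measured TCP pose, the force and the opening at its end, in the units of the state.
- r.state(): the state, without advancing time (a new reading comes with each control period).
- r.grab_frame(name): name is "scene" or "top" or "wrist"; returns the picture (400x640x3 uint8, red, green, blue); there is no depth.
- r.camera_model(name): a dict with "camera_matrix" (3x3 intrinsics, pixels), "R" (3x3) and "t" (3): a world point X has camera coordinates R X + t. Camera axes: x right, y down, z forward; pixel columns grow to the right and rows downward; lengths in mm; the calibration is good to about 2 mm. A picture is of the moment at which its call begins: read the wrist's pose just before it. camera_model takes no time and is no camera call; for the wrist camera it gives the pose at the moment of the call.
- r.hand_in(): hands the job in, once; it reports no verdict.
Trained networks look in the newest picture that a camera, given by its name, has taken for a name from the list of things; names that differ only in an ending like _2 or _b are one class to them, and where a whole thing is asked for, a point or a joint stands for the part that bears it (a point fixed in the world has none). Each returns a list of dicts, best first, with "conf" (0 to 1); they miss things now and then, are a little off and sometimes report something else, mostly with a low value. They report only what shows in the picture. A call takes as long as a camera call. They do not tell look-alikes from the thing itself.
- r.look_for(name, camera): "pixel" ([column, row] in pixels, amid what is visible of it).
The state is a dict: "time_s": time; "joint_positions": joint angles; "qvel": joint speeds; "joint_efforts": joint torques, N m; "eef_pos": TCP position; "orientation": TCP orientation; "force": force on the tool from outside, world axes, zero at the start; "torque": the same for the moment, N m; "finger_gap": finger opening in mm.
Only numpy, scipy, OpenCV 4.12 (cv2) and the standard library are available. Lean on these libraries where they do the work, as an engineer would, in place of code of your own. Each camera call takes 0.05 s, during which the arm holds its last target.

## Working session

There is one attempt and no reset: what is moved stays moved. The work goes in short steps, Python scripts to look and compute and a tool call to move; the robot and the scene stay as the last step left them, time stands still between calls to the robot, and variables do not carry over. Pictures are saved under pics/ and viewed, and the job is handed in when it is done.

Besides the shell and the picture viewer there is one more tool, called after ">>>" as a command line: name --argument value ..., lists and objects as JSON in quotes. step_arm: Moves the arm, as the interface text tells. Its arguments: {"type":"object","properties":{"steps":{"type":"array"},"grip_force":{"type":"number"}},"required":["steps"]}

```bash
ls; mkdir -p pics; python3 - <<'E'
from plant import r
import cv2, numpy as np
s=r.state(); print(s)
for c in ["scene","top"]:
    im=r.grab_frame(c); cv2.imwrite(f"pics/{c}0.png",im[:,:,::-1])
    m=r.camera_model(c); print(c,m)
    for n in ["petri_dish","nest","post_left","jaw","jaw_knob","sample_cup_1","calculator","forceps"]:
        try: print(n,[(np.round(d["pixel"]).tolist(),round(d["conf"],2)) for d in r.look_for(n,c)][:4])
        except Exception as e: print(n,e)
E
```

```text
pics
{'time_s': 0.0, 'joint_positions': array([-1.25457158e+00,  3.00478279e-01,  1.52159155e+00,  1.11300227e-05,
        1.32070142e+00, -6.66023790e-02]), 'qvel': array([-2.26399015e-03, -1.72488705e-04, -7.22526912e-05,  1.59925959e-03,
       -2.72470149e-04, -8.88068144e-06]), 'joint_efforts': array([-3.46996538e-03, -5.31818676e+01, -3.52742100e+01,  7.07068574e-02,
        2.44100334e-02, -9.81397943e-05]), 'eef_pos': array([ 205.35649705, -509.90613355,  181.77798439]), 'orientation': array([[ 3.73541664e-01, -9.27613334e-01, -3.56270062e-04],
       [-9.27612658e-01, -3.73541824e-01,  1.12350566e-03],
       [-1.17526060e-03, -8.91955536e-05, -9.99999305e-01]]), 'force': array([-0.54106099,  0.03322474, -0.28899391]), 'torque': array([-0.00396506, -0.03710133, -0.02566134]), 'finger_gap': 93.63370925755305}
scene {'camera_matrix': array([[428.30379761,   0.        , 323.98004716],
       [  0.        , 428.30379761, 206.18857609],
       [  0.        ,   0.        ,   1.        ]]), 'R': array([[-0.66414543, -0.74723438,  0.02348663],
       [-0.33717477,  0.27134743, -0.90
[... 431 characters left out ...]
ps []
top {'camera_matrix': array([[432.49367695,   0.        , 316.8701613 ],
       [  0.        , 432.49367695, 193.68644097],
       [  0.        ,   0.        ,   1.        ]]), 'R': array([[-1.77086870e-04, -9.99891258e-01, -1.47458835e-02],
       [-9.99877993e-01,  4.07368566e-04, -1.56151378e-02],
       [ 1.56194468e-02,  1.47413192e-02, -9.99769337e-01]]), 't': array([-74.89599423, 480.21793585, 945.22801978])}
petri_dish [([389.0, 216.0], 0.79), ([328.0, 195.0], 0.74)]
nest [([245.0, 157.0], 0.85)]
post_left []
jaw [([241.0, 180.0], 0.74)]
jaw_knob [([240.0, 182.0], 0.67)]
sample_cup_1 [([358.0, 134.0], 0.86), ([418.0, 148.0], 0.85)]
calculator [([314.0, 248.0], 0.95)]
forceps []
```

View pics/top0.png

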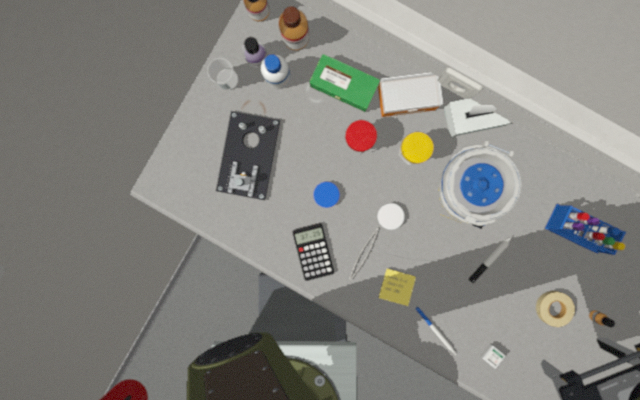

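View pics/scene0.png

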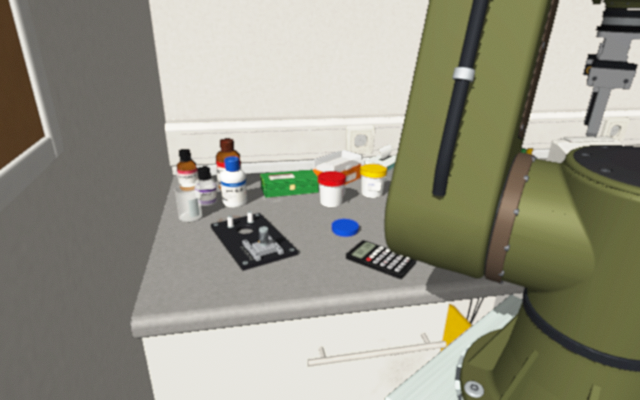

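```bash
python3 - <<'E'
import cv2
im=cv2.imread("pics/top0.png")[90:280,180:440]
cv2.imwrite("pics/top0c.png",cv2.resize(im,None,fx=3,fy=3,interpolation=cv2.INTER_CUBIC))
E
```

```text
(no output)
```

View pics/top0c.png

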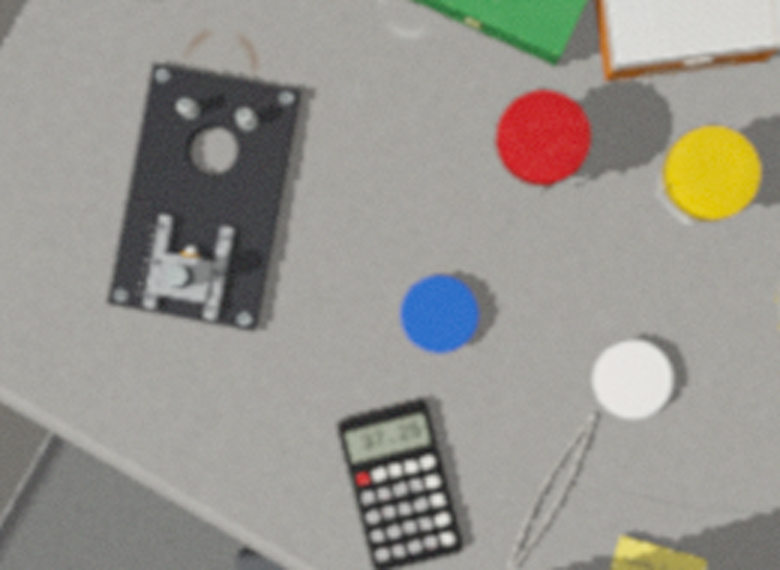

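Candidates for the dish in the top view are the white disc at (391,216), the blue disc at (327,195), the red lid at (361,136) and the yellow lid at (418,148). The pale disc at (391,216) fits the description, and the close crop confirms it is white and low. The nest is at about (249,155), with its posts toward the top of the image.

```bash
cat > h.py <<'E'
import numpy as np, cv2
from plant import r
def pix2w(m,uv,z):
    K,R,t=m["camera_matrix"],m["R"],m["t"]
    d=R.T@np.linalg.solve(K,np.array([uv[0],uv[1],1.])); c=-R.T@t
    return c+d*(z-c[2])/d[2]
def w2pix(m,X):
    p=m["camera_matrix"]@(m["R"]@np.array(X,float)+m["t"]); return p[:2]/p[2]
def nestw(p0,yaw,q):
    c,s=np.cos(yaw),np.sin(yaw); return np.array([p0[0]+c*q[0]-s*q[1],p0[1]+s*q[0]+c*q[1]])
E
python3 - <<'E'
from h import *
m=r.camera_model("top"); im=cv2.imread("pics/top0.png")
hsv=cv2.cvtColor(im,cv2.COLOR_BGR2HSV)
# dish
w=((hsv[:,:,1]<30)&(hsv[:,:,2]>200)).astype(np.uint8)
n,l,st,ce=cv2.connectedComponentsWithStats(w)
k=l[216,391]; print("dish px",ce[k],st[k]); print(pix2w(m,ce[k],14),pix2w(m,[st[k][0],ce[k][1]],14)-pix2w(m,[st[k][0]+st[k][2],ce[k][1]],14))
b=(im.max(2)<75).astype(np.uint8); 
b[:, :205]=0;b[:,290:]=0;b[:100]=0;b[210:]=0
b=cv2.morphologyEx(b,cv2.MORPH_CLOSE,np.ones((3,3)))
n,l,st,ce=cv2.connectedComponentsWithStats(b); k=1+st[1:,4].argmax()
ys,xs=np.where(l==k); 
P=np.array([pix2w(m,(x,y),10)[:2] for x,y in zip(xs,ys)],np.float32)
rc=cv2.minAreaRect(P); print("plate",rc); print(cv2.boxPoints(rc))
cr=lambda u,v:(180+(u+.5)/3-.5,90+(v+.5)/3-.5)
A=[pix2w(m,cr(*p),10)[:2] for p in [(162,76),(287,98),(120,296),(244,318)]]
print("screws",A,np.mean(A,0)); d=(A[0]+A[1]-A[2]-A[3]); print(np.degrees(np.arctan2(d[1],d[0])), np.linalg.norm(d)/2)
E
```

```text
dish px [390.22033898 216.03578154] [378 204  26  26 531]
[ 431.66452727 -233.69871882   14.        ] [-1.98480967e-02  5.60436433e+01  0.00000000e+00]
plate ((564.6575927734375, 75.03488159179688), (107.30207061767578, 174.89781188964844), 79.2891616821289)
[[468.76105   38.571167]
 [640.61176    6.065979]
 [660.55414  111.4986  ]
 [488.70343  144.00378 ]]
screws [array([652.47890017, 107.03720603]), array([636.11797519,  15.64179613]), array([491.87348241, 137.26003107]), array([475.81962762,  46.74087055])] [564.07249635  76.66997594]
-10.81830016275377 163.3551360951553
```

>>> step_arm --steps '[{"linear": [22.6,27.6,-1.0],"dr": [0,0,-32.6],"grip": 7.5},{"linear": [22.6,27.6,-1.0],"dr": [0,0,-32.6],"grip": 7.5},{"linear": [22.6,27.6,-1.0],"dr": [0,0,-32.6],"grip": 7.5},{"linear": [22.6,27.6,-1.0],"dr": [0,0,-32.6],"grip": 7.5},{"linear": [22.6,27.6,-1.0],"dr": [0,0,-32.6],"grip": 7.5},{"linear": [22.6,27.6,-1.0],"dr": [0,0,-32.6],"grip": 7.5},{"linear": [22.6,27.6,-1.0],"dr": [0,0,-32.6],"grip": 7.5},{"linear": [22.6,27.6,-1.0],"dr": [0,0,-32.6],"grip": 7.5},{"linear": [22.6,27.6,-1.0],"dr": [0,0,-32.6],"grip": 7.5},{"linear": [22.6,27.6,-1.0],"dr": [0,0,-32.6],"grip": 7.5},{"linear": [22.6,27.6,-1.0],"dr": [0,0,-32.6],"grip": 7.5},{"linear": [22.6,27.6,-1.0],"dr": [0,0,-32.6],"grip": 7.5},{"linear": [22.6,27.6,-1.0],"dr": [0,0,-32.6],"grip": 7.5}]' --grip_force 10

```text
time_s: 1.98
eef_pos: [430.8, -235.1, 172.4]
orientation: [[-0.186, -0.982, -0.0], [-0.982, 0.186, -0.0], [0.0, 0.0, -1.0]]
force: [0.3, -1.2, 0.5]
finger_gap: 75.3
```

```bash
python3 - <<'E'
from h import *
s=r.state(); print(s["time_s"],s["eef_pos"],s["orientation"],s["force"],s["finger_gap"])
m=r.camera_model("wrist"); im=r.grab_frame("wrist"); cv2.imwrite("pics/w1.png",im[:,:,::-1])
print(m, -m["R"].T@m["t"]); print(w2pix(m,[431.7,-233.7,14]))
print(r.look_for("petri_dish","wrist"))
np.savez("w1.npz",**m)
E
```

```text
1.9833 [ 430.81221241 -235.1301247   172.35849546] [[-1.86405156e-01 -9.82472951e-01 -1.38075526e-04]
 [-9.82472948e-01  1.86405174e-01 -1.32528511e-04]
 [ 1.55943669e-04  1.10951471e-04 -9.99999982e-01]] [ 0.28027892 -1.16904186  0.45828078] 75.27820617067907
{'camera_matrix': array([[348.44420373,   0.        , 322.91853252],
       [  0.        , 348.44420373, 195.70865858],
       [  0.        ,   0.        ,   1.        ]]), 'R': array([[-1.86904285e-01, -9.82378081e-01, -3.07667655e-04],
       [-9.46897232e-01,  1.80070378e-01,  2.66383730e-01],
       [-2.61634136e-01,  5.00795904e-02, -9.63867010e-01]]), 't': array([-150.82087659,  425.86546812,  506.90668571])} [ 507.68585727 -250.23455846  375.10059698]
[321.09486169 175.61703094]
[{'pixel': [181.7, 154.3], 'conf': 0.95}, {'pixel': [321.0, 171.2], 'conf': 0.63}]
```

View pics/w1.png

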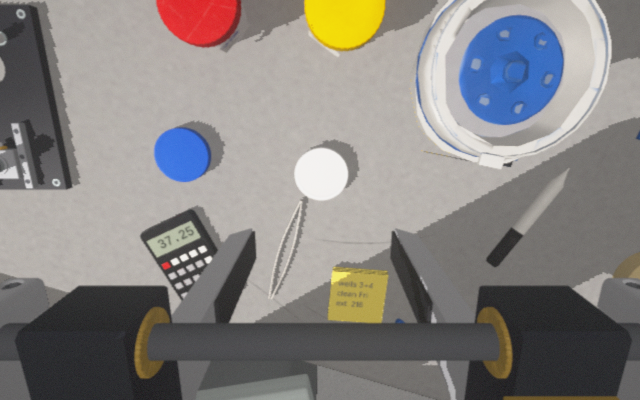

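The wrist view shows the white dish at (321,174) with the forceps tip below it at (300,203), and the blue decoy at (182,154). The prediction from the top camera was (321,176), so the two agree.

```bash
python3 - <<'E'
from h import *
m=dict(np.load("w1.npz")); im=cv2.imread("pics/w1.png"); hsv=cv2.cvtColor(im,cv2.COLOR_BGR2HSV)
w=((hsv[:,:,1]<25)&(hsv[:,:,2]>215)).astype(np.uint8)
n,l,st,ce=cv2.connectedComponentsWithStats(w); k=l[174,321]; print(ce[k],st[k])
c=max(cv2.findContours((l==k).astype(np.uint8),0,2)[0],key=len)[:,0]
P=np.array([pix2w(m,p,14)[:2] for p in c],np.float32); print(cv2.minEnclosingCircle(P), cv2.fitEllipse(P), pix2w(m,ce[k],14))
E
```

```text
[320.57019143 173.98769371] [ 294  148   54   53 2194]
((432.8441162109375, -233.19642639160156), 28.345075607299805) ((433.001708984375, -233.380615234375), (55.336341857910156, 55.62137985229492), 151.3626708984375) [ 433.5308488 -233.4863212   14.       ]
```

>>> step_arm --steps '[{"linear": [0.1,0.1,-4],"dr": [0,0,0],"grip": 7.5},{"linear": [0.1,0.1,-8],"dr": [0,0,0],"grip": 7.5},{"linear": [0.1,0.1,-12],"dr": [0,0,0],"grip": 7.5},{"linear": [0.1,0.1,-14],"dr": [0,0,0],"grip": 7.5},{"linear": [0.1,0.1,-15.5],"dr": [0,0,0],"grip": 7.5},{"linear": [0.1,0.1,-16.3],"dr": [0,0,0],"grip": 7.5},{"linear": [0.1,0.1,-16.8],"dr": [0,0,0],"grip": 7.5},{"linear": [0.1,0.1,-16.8],"dr": [0,0,0],"grip": 7.5},{"linear": [0.1,0.1,-16.8],"dr": [0,0,0],"grip": 7.5},{"linear": [0.1,0.1,-16.8],"dr": [0,0,0],"grip": 7.5}]'

```text
time_s: 2.92
eef_pos: [432.9, -233.6, 5.4]
orientation: [[-0.185, -0.983, 0.001], [-0.983, 0.185, -0.001], [0.001, -0.002, -1.0]]
force: [0.7, 0.1, 0.1]
finger_gap: 74.7
```

```bash
python3 - <<'E'
from h import *
im=r.grab_frame("wrist"); cv2.imwrite("pics/w2.png",im[:,:,::-1])
E
```

```text
(no output)
```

View pics/w2.png

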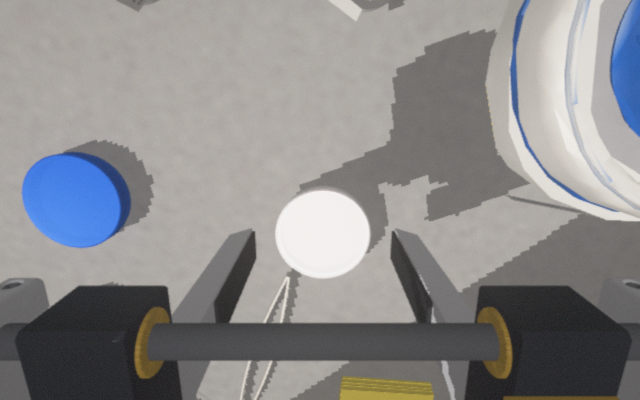

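The fingertips straddle the dish symmetrically: it spans columns 276 to 370, and the tips are at 253 and 392, level with its centre. I'll close on it and lift.

>>> step_arm --steps '[{"linear": [0,0,-0.2],"dr": [0,0,0],"grip": 7.0},{"linear": [0,0,-0.2],"dr": [0,0,0],"grip": 6.3},{"linear": [0,0,-0.2],"dr": [0,0,0],"grip": 5.5},{"linear": [0,0,-0.2],"dr": [0,0,0],"grip": 5.3},{"linear": [0,0,-0.2],"dr": [0,0,0],"grip": 5.3},{"linear": [0,0,-0.2],"dr": [0,0,0],"grip": 5.3},{"linear": [0,0,-0.2],"dr": [0,0,0],"grip": 5.3},{"linear": [0,0,-0.2],"dr": [0,0,0],"grip": 5.3}]' --grip_force 12

```text
time_s: 3.63
eef_pos: [432.4, -233.2, 2.3]
orientation: [[-0.185, -0.983, 0.0], [-0.983, 0.185, 0.0], [-0.0, -0.0, -1.0]]
force: [-0.3, 0.8, -0.9]
finger_gap: 52.9
```

```bash
python3 - <<'E'
from h import *
im=r.grab_frame("wrist"); cv2.imwrite("pics/w3.png",im[:,:,::-1]); s=r.state(); print(s["finger_gap"],s["time_s"])
E
```

```text
52.97999020144381 3.6833
```

View pics/w3.png

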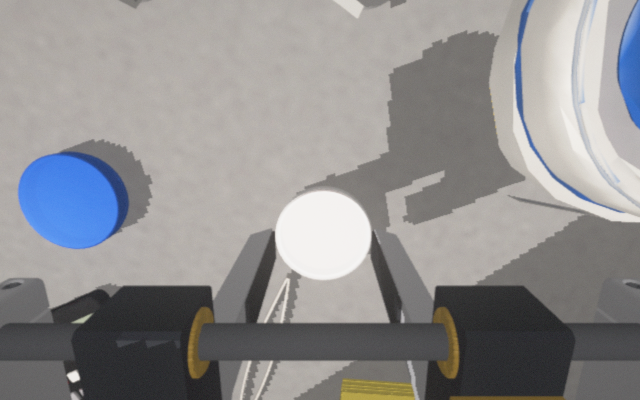

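The pads touch the dish on both sides at columns 274 and 372. The opening has only just reached the commanded value, so I'll command a smaller opening to build real grip force.

>>> step_arm --steps '[{"linear": [0,0,0],"dr": [0,0,0],"grip": 4.5},{"linear": [0,0,0],"dr": [0,0,0],"grip": 4.5},{"linear": [0,0,0],"dr": [0,0,0],"grip": 4.5},{"linear": [0,0,0],"dr": [0,0,0],"grip": 4.5}]'

```text
time_s: 4.02
eef_pos: [432.4, -233.2, 2.3]
orientation: [[-0.185, -0.983, -0.0], [-0.983, 0.185, 0.0], [-0.0, 0.0, -1.0]]
force: [-0.4, 0.4, -0.2]
finger_gap: 45.2
```

```bash
python3 - <<'E'
from h import *
im=r.grab_frame("wrist"); cv2.imwrite("pics/w4.png",im[:,:,::-1]); s=r.state(); print(s["finger_gap"],s["time_s"])
im=r.grab_frame("top"); cv2.imwrite("pics/top4.png",cv2.resize(im[150:300,300:500,::-1],None,fx=4,fy=4))
E
```

```text
45.251646706914855 4.0667
```

View pics/w4.png

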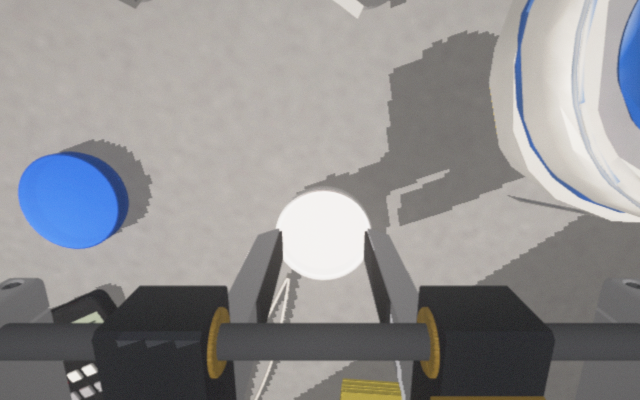

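View pics/top4.png

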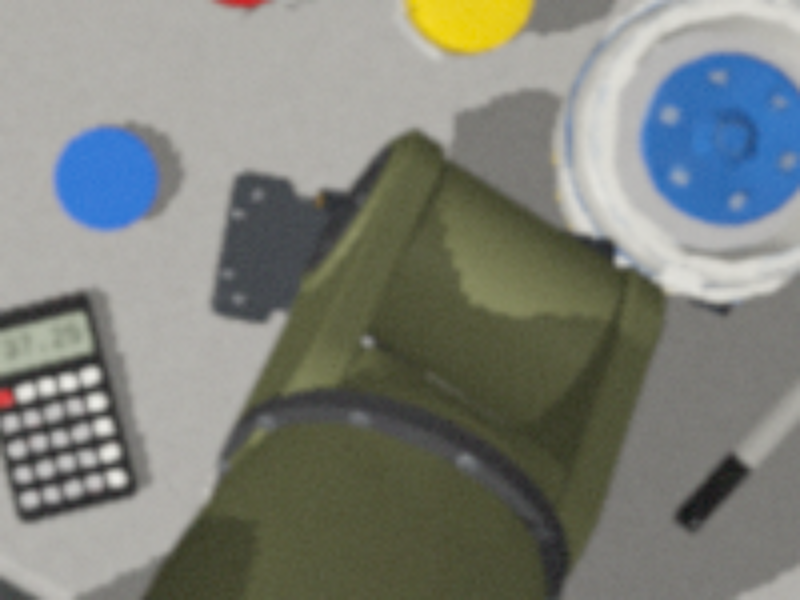

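```bash
python3 - <<'E'
from h import *
m=r.camera_model("wrist"); s=r.state(); R=s["orientation"];p=s["eef_pos"]
for g in (22.6,26.5,28.5):
  for z in (0,-19): 
    for y in (-8,0,8): print(g,z,y,[w2pix(m,p+R@[sg*g,y,z]).round() for sg in (1,-1)])
print(w2pix(m,[432.5,-233.5,14]),w2pix(m,[432.5,-233.5,0]), p)
n=m["R"]; print(pix2w(m,[323,234],14))
E
```

```text
22.6 0 -8 [array([359., 218.]), array([285., 218.])]
22.6 0 0 [array([359., 230.]), array([286., 230.])]
22.6 0 8 [array([358., 242.]), array([286., 242.])]
22.6 -19 -8 [array([362., 229.]), array([282., 229.])]
22.6 -19 0 [array([362., 242.]), array([282., 242.])]
22.6 -19 8 [array([362., 255.]), array([283., 255.])]
26.5 0 -8 [array([365., 218.]), array([279., 218.])]
26.5 0 0 [array([365., 230.]), array([280., 230.])]
26.5 0 8 [array([365., 242.]), array([280., 242.])]
26.5 -19 -8 [array([369., 229.]), array([275., 229.])]
26.5 -19 0 [array([369., 242.]), array([275., 242.])]
26.5 -19 8 [array([368., 255.]), array([276., 255.])]
28.5 0 -8 [array([369., 218.]), array([276., 218.])]
28.5 0 0 [array([368., 230.]), array([276., 230.])]
28.5 0 8 [array([368., 242.]), array([277., 242.])]
28.5 -19 -8 [array([373., 229.]), array([271., 229.])]
28.5 -19 0 [array([372., 242.]), array([272., 242.])]
28.5 -19 8 [array([372., 255.]), array([273., 255.])]
[322.69239764 237.30862627] [322.71660637 228.79185772] [ 432.43818732 -233.16928447    2.34281879]
[ 434.512917   -234.06420215   14.        ]
```

The dish hasn't moved, yet the fingers closed to 45 mm without force. The picture also shows the tips in front of the dish's rim. So the tips are above the dish: their apparent spacing gives a camera depth of about 190 mm, against about 213 mm at the TCP. Next I'll open and descend by feel.

>>> step_arm --steps '[{"linear": [0,0,0],"dr": [0,0,0],"grip": 7.0},{"linear": [0,0,0],"dr": [0,0,0],"grip": 7.0},{"linear": [0,0,0],"dr": [0,0,0],"grip": 7.0},{"linear": [0,0,0],"dr": [0,0,0],"grip": 7.0},{"linear": [0,0,0],"dr": [0,0,0],"grip": 7.0},{"linear": [0,0,-0.1],"dr": [0,0,0],"grip": 7.0},{"linear": [0,0,-0.2],"dr": [0,0,0],"grip": 7.0},{"linear": [0,0,-0.2],"dr": [0,0,0],"grip": 7.0}]'

```text
time_s: 4.78
eef_pos: [432.3, -233.1, 0.1]
orientation: [[-0.185, -0.983, -0.0], [-0.983, 0.185, 0.0], [-0.0, 0.0, -1.0]]
force: [0.4, 0.1, 0.9]
finger_gap: 70.2
```

>>> step_arm --steps '[{"linear": [0,0,-0.1],"dr": [0,0,0],"grip": 7.0},{"linear": [0,0,-0.15],"dr": [0,0,0],"grip": 7.0},{"linear": [0,0,-0.15],"dr": [0,0,0],"grip": 7.0}]'

```text
time_s: 5.03
eef_pos: [432.4, -233.1, -1.3]
orientation: [[-0.185, -0.983, -0.0], [-0.983, 0.185, 0.0], [-0.0, 0.0, -1.0]]
force: [-0.4, -0.3, 0.1]
finger_gap: 69.9
```

```bash
python3 - <<'E'
from h import *
m=r.camera_model("wrist"); s=r.state(); R=s["orientation"];p=s["eef_pos"]; g=s["finger_gap"]/2; print(p,g,s["force"])
im=r.grab_frame("wrist"); b=im[:,:,::-1].copy()
for z in (0,-10,-20,-30): print(z,[w2pix(m,p+R@[sg*g,y,z]).round(1) for sg in (1,-1) for y in(-8,8)])
cv2.imwrite("pics/w5.png",cv2.resize(b[180:330,220:420],None,fx=4,fy=4,interpolation=cv2.INTER_NEAREST))
E
```

```text
[ 432.37769408 -233.13881021   -1.308523  ] 34.96359529096262 [-0.42559546 -0.34747782  0.07315735]
0 [array([379.1, 218.1]), array([378. , 242.3]), array([265.3, 218.1]), array([266.5, 242.3])]
-10 [array([381.7, 223.7]), array([380.6, 248.9]), array([262.6, 223.7]), array([263.8, 248.9])]
-20 [array([384.7, 229.8]), array([383.3, 256.1]), array([259.6, 229.9]), array([261. , 256.1])]
-30 [array([387.9, 236.6]), array([386.4, 264.1]), array([256.3, 236.7]), array([257.8, 264.1])]
```

View pics/w5.png

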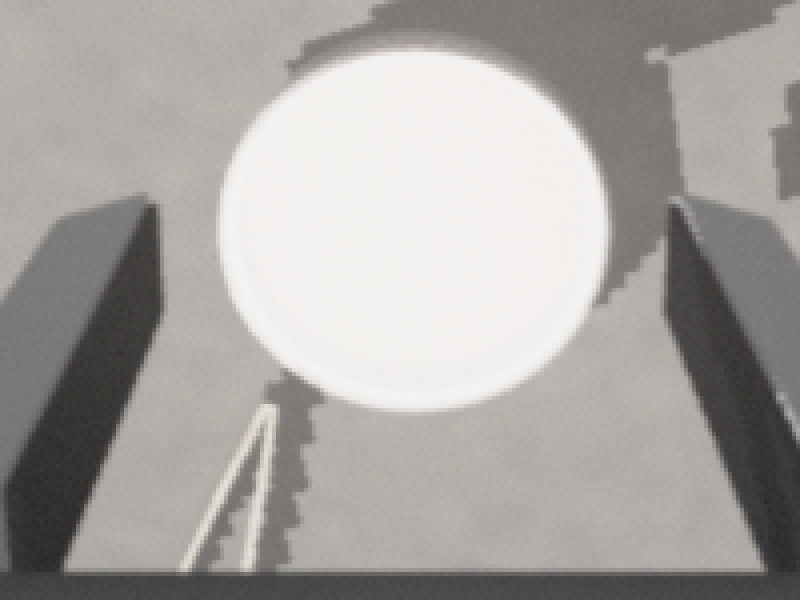

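The pad tip corners sit at (259,230) and (261,258). That matches points 20 mm behind the reported TCP, so the real fingertips are about 20 mm short of it and now at z of about 19 mm. I'll go down a further 15 mm, checking the force as I go.

>>> step_arm --steps '[{"linear": [0,0,-0.4],"dr": [0,0,0],"grip": 7.0},{"linear": [0,0,-0.8],"dr": [0,0,0],"grip": 7.0},{"linear": [0,0,-1.0],"dr": [0,0,0],"grip": 7.0},{"linear": [0,0,-1.1],"dr": [0,0,0],"grip": 7.0},{"linear": [0,0,-1.1],"dr": [0,0,0],"grip": 7.0}]'

```text
time_s: 5.5
eef_pos: [432.3, -233.1, -12.5]
orientation: [[-0.185, -0.983, -0.001], [-0.983, 0.185, 0.0], [-0.0, 0.001, -1.0]]
force: [-0.8, 0.3, 0.0]
finger_gap: 69.8
```

>>> step_arm --steps '[{"linear": [0,0,-0.1],"dr": [0,0,0],"grip": 7.0},{"linear": [0,0,-0.2],"dr": [0,0,0],"grip": 7.0},{"linear": [0,0,-0.2],"dr": [0,0,0],"grip": 7.0}]'

```text
time_s: 5.75
eef_pos: [432.4, -233.2, -14.3]
orientation: [[-0.185, -0.983, -0.0], [-0.983, 0.185, 0.0], [-0.0, 0.0, -1.0]]
force: [0.5, -1.1, -0.4]
finger_gap: 70.4
```

>>> step_arm --steps '[{"linear": [0,0,-0.1],"dr": [0,0,0],"grip": 6.6},{"linear": [0,0,-0.1],"dr": [0,0,0],"grip": 6.0},{"linear": [0,0,-0.1],"dr": [0,0,0],"grip": 5.5},{"linear": [0,0,-0.1],"dr": [0,0,0],"grip": 5.2},{"linear": [0,0,-0.1],"dr": [0,0,0],"grip": 5.2},{"linear": [0,0,-0.1],"dr": [0,0,0],"grip": 5.2},{"linear": [0,0,-0.1],"dr": [0,0,0],"grip": 5.2}]'

```text
time_s: 6.33
eef_pos: [432.4, -233.2, -15.1]
orientation: [[-0.185, -0.983, 0.0], [-0.983, 0.185, -0.0], [0.0, -0.0, -1.0]]
force: [-0.0, -0.7, -0.1]
finger_gap: 56.5
```

```bash
python3 - <<'E'
from h import *
im=r.grab_frame("wrist"); b=im[:,:,::-1].copy()
cv2.imwrite("pics/w6.png",cv2.resize(b[180:330,220:420],None,fx=4,fy=4,interpolation=cv2.INTER_NEAREST))
E
```

```text
(no output)
```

View pics/w6.png

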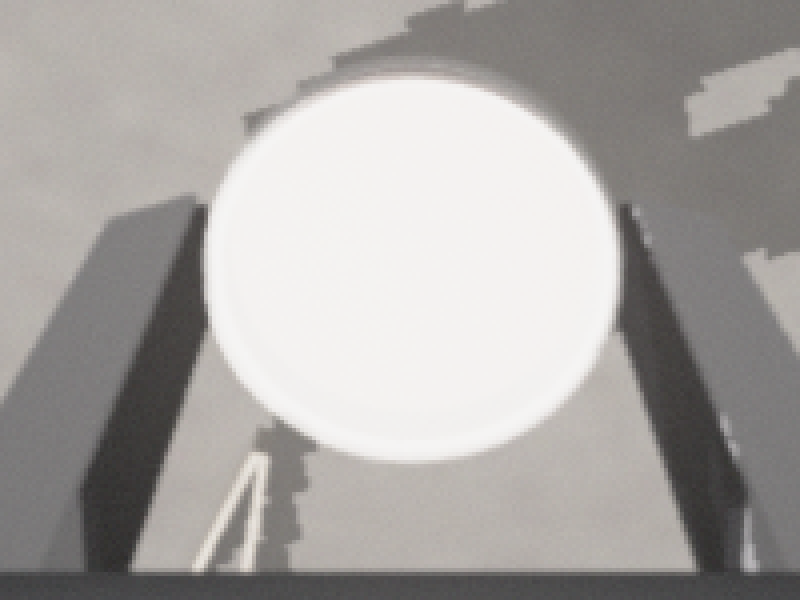

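The opening stops at 56.5 mm with both pads on the dish's rim, so it is gripped. Lifting it now and carrying it to a spot short of the nest for a close look.

>>> step_arm --steps '[{"linear": [0,0,1],"dr": [0,0,0],"grip": 5.2},{"linear": [0,0,3],"dr": [0,0,0],"grip": 5.2},{"linear": [0,0,6],"dr": [0,0,0],"grip": 5.2},{"linear": [0,0,9],"dr": [0,0,0],"grip": 5.2},{"linear": [0,0,10],"dr": [0,0,0],"grip": 5.2},{"linear": [1,3,10],"dr": [0,0,0],"grip": 5.2},{"linear": [2,6,10],"dr": [0,0,0],"grip": 5.2},{"linear": [3,9,10],"dr": [0,0,0],"grip": 5.2},{"linear": [4,12,10],"dr": [0,0,0],"grip": 5.2},{"linear": [5,15,10],"dr": [0,0,0],"grip": 5.2},{"linear": [6,18,10],"dr": [0,0,0],"grip": 5.2},{"linear": [7,21,10],"dr": [0,0,0],"grip": 5.2},{"linear": [7,24,10],"dr": [0,0,0],"grip": 5.2},{"linear": [7,27,10],"dr": [0,0,0],"grip": 5.2},{"linear": [7,29,10],"dr": [0,0,0],"grip": 5.2},{"linear": [7,30.5,10],"dr": [0,0,0],"grip": 5.2},{"linear": [7,30.5,10],"dr": [0,0,0],"grip": 5.2},{"linear": [7,30.5,10],"dr": [0,0,0],"grip": 5.2},{"linear": [7,30.5,10],"dr": [0,0,0],"grip": 5.2},{"linear": [7,30.5,10],"dr": [0,0,0],"grip": 5.2}]'

```text
time_s: 8.05
eef_pos: [502.4, 70.9, 84.8]
orientation: [[-0.186, -0.983, -0.0], [-0.983, 0.186, -0.0], [0.0, 0.0, -1.0]]
force: [0.3, -0.4, -0.9]
finger_gap: 56.5
```

```bash
python3 - <<'E'
from h import *
s=r.state(); print(s["eef_pos"],s["finger_gap"])
m=r.camera_model("wrist"); im=r.grab_frame("wrist"); cv2.imwrite("pics/w7.png",im[:,:,::-1]); np.savez("w7.npz",**m)
for n in ["nest","jaw_knob","post_left","post_right","jaw"]: print(n,r.look_for(n,"wrist")[:3])
E
```

```text
[502.41879918  70.94513144  84.84338711] 56.53029134791599
nest [{'pixel': [293.1, 106.6], 'conf': 0.72}, {'pixel': [268.5, 38.0], 'conf': 0.67}]
jaw_knob [{'pixel': [292.4, 188.9], 'conf': 0.84}]
post_left [{'pixel': [295.7, 190.2], 'conf': 0.72}, {'pixel': [324.6, 243.6], 'conf': 0.44}, {'pixel': [269.1, 38.1], 'conf': 0.4}]
post_right [{'pixel': [325.4, 39.9], 'conf': 0.53}]
jaw [{'pixel': [295.2, 188.2], 'conf': 0.6}]
```

View pics/w7.png

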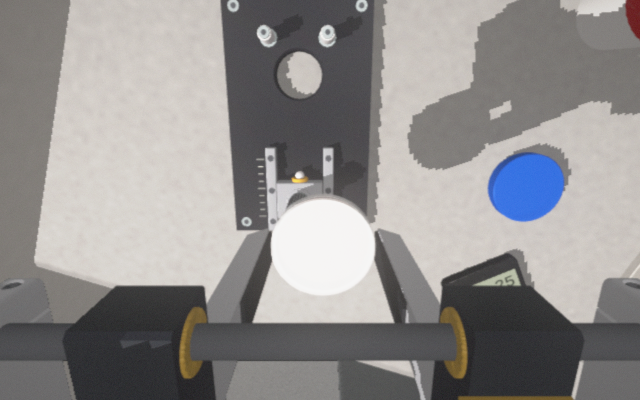

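```bash
python3 - <<'E'
import cv2
b=cv2.imread("pics/w7.png")
cv2.imwrite("pics/w7c.png",cv2.resize(b[0:110,215:385],None,fx=4.7,fy=4.7,interpolation=cv2.INTER_CUBIC))
cv2.imwrite("pics/w7d.png",cv2.resize(b[130:240,225:395],None,fx=4.7,fy=4.7,interpolation=cv2.INTER_CUBIC))
E
```

```text
(no output)
```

View pics/w7c.png

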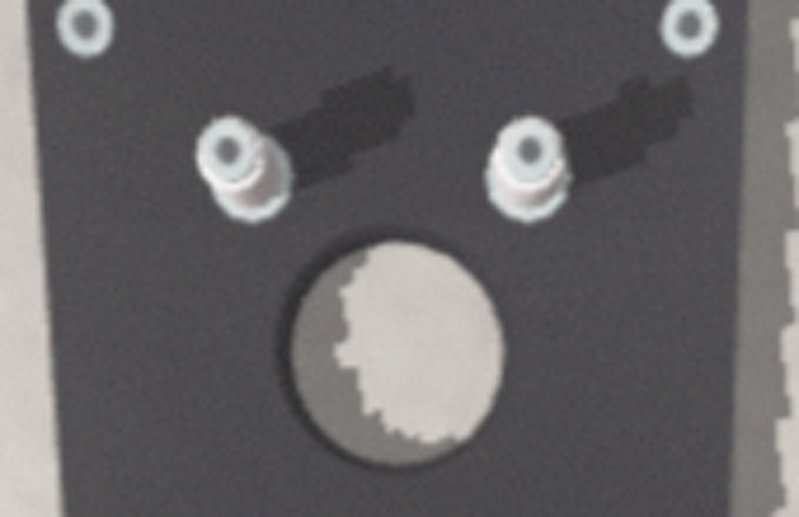

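View pics/w7d.png

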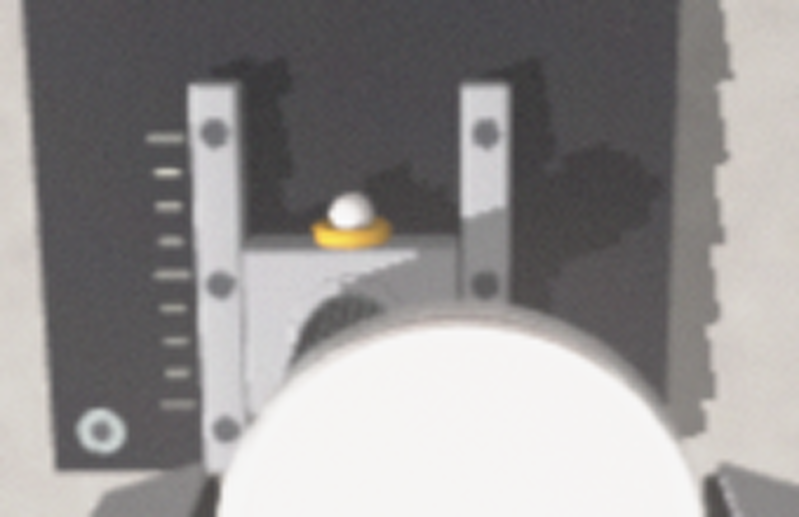

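```bash
cat > fit.py <<'E'
from h import *
from scipy.optimize import least_squares
m=dict(np.load("w7.npz"))
c=lambda u,v,ox,oy:(ox+(u+.5)/4.7-.5,oy+(v+.5)/4.7-.5)
C=lambda u,v:c(u,v,215,0); D=lambda u,v:c(u,v,225,130)
obs=[(C(229,151),(60.66,21.53,33)),(C(529,151),(60.66,-21.53,33)),(C(393,349),(35,0,10)),
(D(190,83),(-19,26,18)),(D(240,83),(-19,19,18)),(D(460,83),(-19,-19,18)),(D(510,83),(-19,-26,18)),(D(57,468),(-90,55,10))]
def f(p):
    return np.concatenate([w2pix(m,[*nestw(p[:2],p[2],q),q[2]])-np.array(u) for u,q in obs])
s=least_squares(f,[564,76,-.187],x_scale=[1,1,.01]); p=s.x
print(p,np.degrees(p[2])); print(s.fun.reshape(-1,2).round(1))
for q in [(35,0),(25,0)]: print(q,nestw(p[:2],p[2],q))
A=[pix2w(m,u,10)[:2] for u in (C(85,26),C(689,26),D(101,431))]; print(A)
np.save("nest.npy",p)
# knob/tip
w=pix2w(m,D(351,228),10+7); w2=pix2w(m,D(351,250),22.5)
ca,sa=np.cos(p[2]),np.sin(p[2])
for n,x in (("screw front/jaw front brass",w),("jawfront",w2),("tipfront",pix2w(m,D(351,195),17))):
    d=x[:2]-p[:2]; print(n,ca*d[0]+sa*d[1],-sa*d[0]+ca*d[1])
E
python3 fit.py
```

```text
[ 5.66358900e+02  7.71925945e+01 -1.86745238e-01] -10.699713957598387
[[-0.1 -0.3]
 [ 0.2 -0.4]
 [ 0.2  0.3]
 [ 0.4  0.1]
 [-1.2  0.1]
 [ 1.2  0. ]
 [-0.4  0. ]
 [-0.2  0.6]]
(35, 0) [600.7503805   70.69443471]
(25, 0) [590.92424326  72.5510518 ]
[array([655.47393169, 107.41207714]), array([638.25386832,  16.77436205]), array([494.01133032, 138.10601413])]
screw front/jaw front brass -43.59533283492573 0.35065739701149035
jawfront -46.11165036079137 0.036998633769322
tipfront -37.91868673469569 0.24283830341252166
```

The wrist view shows the posts at (263,32) and (327,32), the hole at (299,74), the guide bars at (265–335,148) and the jaw with its white tip at (299,175). The pose fit is good to about 1 px: plate centre (566.4, 77.2), yaw -10.7°. The top view put it 2 mm away, within calibration. I'll lay the dish at nest x = +25.

>>> step_arm --steps '[{"linear": [2,0.2,0],"dr": [0,0,0],"grip": 5.2},{"linear": [5,0.2,0],"dr": [0,0,0],"grip": 5.2},{"linear": [8,0.2,-0.5],"dr": [0,0,0],"grip": 5.2},{"linear": [8.85,0.2,-2],"dr": [0,0,0],"grip": 5.2},{"linear": [8.85,0.2,-4],"dr": [0,0,0],"grip": 5.2},{"linear": [8.85,0.2,-6],"dr": [0,0,0],"grip": 5.2},{"linear": [8.85,0.2,-7.5],"dr": [0,0,0],"grip": 5.2},{"linear": [8.85,0.2,-8.3],"dr": [0,0,0],"grip": 5.2},{"linear": [8.85,0.2,-8.6],"dr": [0,0,0],"grip": 5.2},{"linear": [8.85,0.2,-8.6],"dr": [0,0,0],"grip": 5.2},{"linear": [8.85,0.2,-8.6],"dr": [0,0,0],"grip": 5.2}]'

```text
time_s: 9.27
eef_pos: [591.4, 73.8, -0.3]
orientation: [[-0.185, -0.983, 0.001], [-0.983, 0.185, 0.0], [-0.0, -0.001, -1.0]]
force: [0.6, -0.3, 0.6]
finger_gap: 56.2
```

```bash
python3 - <<'E'
from h import *
s=r.state(); print(s["eef_pos"],s["force"],s["finger_gap"])
im=r.grab_frame("wrist"); cv2.imwrite("pics/w8.png",im[:,:,::-1])
m=r.camera_model("wrist"); p=np.load("nest.npy")
for q in [(60.66,21.53,33),(60.66,-21.53,33),(25,0,27),(60.66,21.53,10),(60.66,-21.53,10)]: print(q,w2pix(m,[*nestw(p[:2],p[2],q),q[2]]).round(1))
E
```

```text
[ 5.91408863e+02  7.38190742e+01 -2.79948981e-01] [ 0.5860989  -0.29954225  0.6059905 ] 56.200889014769615
(60.66, 21.53, 33) [281.9 188.2]
(60.66, -21.53, 33) [367.6 188.2]
(25, 0, 27) [324.6 248.8]
(60.66, 21.53, 10) [286.6 178.2]
(60.66, -21.53, 10) [362.6 178.3]
```

View pics/w8.png

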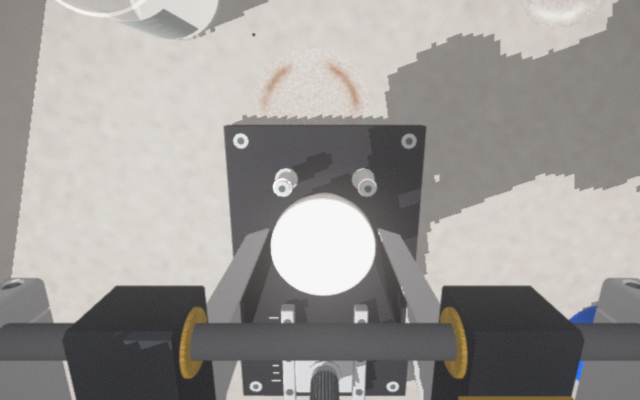

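Dish at (323,246), posts at (282,187) and (367,187), both within 1 to 2 px of the prediction. Setting it down and releasing.

>>> step_arm --steps '[{"linear": [0,0,-0.15],"dr": [0,0,0],"grip": 5.2},{"linear": [0,0,-0.3],"dr": [0,0,0],"grip": 5.2},{"linear": [0,0,-0.4],"dr": [0,0,0],"grip": 5.2},{"linear": [0,0,-0.4],"dr": [0,0,0],"grip": 5.2},{"linear": [0,0,-0.4],"dr": [0,0,0],"grip": 5.2}]'

```text
time_s: 9.73
eef_pos: [590.9, 73.8, -5.1]
orientation: [[-0.185, -0.983, 0.0], [-0.983, 0.185, 0.0], [-0.0, -0.0, -1.0]]
force: [1.0, -0.5, 0.5]
finger_gap: 56.3
```

>>> step_arm --steps '[{"linear": [0,0,0],"dr": [0,0,0],"grip": 5.8},{"linear": [0,0,0],"dr": [0,0,0],"grip": 6.3},{"linear": [0,0,0],"dr": [0,0,0],"grip": 6.8},{"linear": [0,0,0],"dr": [0,0,0],"grip": 7.0},{"linear": [0,0,0],"dr": [0,0,0],"grip": 7.0},{"linear": [0,0,0],"dr": [0,0,0],"grip": 7.0},{"linear": [0,0,1],"dr": [0,0,0],"grip": 7.0},{"linear": [0,0,4],"dr": [0,0,0],"grip": 7.0},{"linear": [0,0,7.5],"dr": [0,0,0],"grip": 7.0},{"linear": [-3,0.5,10],"dr": [0,0,0],"grip": 6.0},{"linear": [-6,1,11],"dr": [0,0,0],"grip": 5.0},{"linear": [-9,1.6,11],"dr": [0,0,0],"grip": 5.0},{"linear": [-11,2,11],"dr": [0,0,0],"grip": 5.0},{"linear": [-11,2,11],"dr": [0,0,0],"grip": 5.0},{"linear": [-11,2,11],"dr": [0,0,0],"grip": 5.0},{"linear": [-11,2,11],"dr": [0,0,0],"grip": 5.0}]'

```text
time_s: 11.07
eef_pos: [481.7, 93.8, 105.5]
orientation: [[-0.185, -0.983, 0.001], [-0.983, 0.185, 0.0], [-0.0, -0.001, -1.0]]
force: [0.1, -0.7, 0.6]
finger_gap: 49.8
```

```bash
python3 - <<'E'
from h import *
s=r.state(); print(s["time_s"],s["eef_pos"],s["force"],s["finger_gap"])
im=r.grab_frame("wrist"); cv2.imwrite("pics/w9.png",im[:,:,::-1])
m=r.camera_model("wrist"); p=np.load("nest.npy"); np.savez("w9.npz",**m)
for q in [(60.66,21.53,33),(60.66,-21.53,33),(25,0,24),(-61,0,56.5),(-61,0,22.5)]: print(q,w2pix(m,[*nestw(p[:2],p[2],q),q[2]]).round(1))
print(r.look_for("jaw_knob","wrist")[:2],r.look_for("petri_dish","wrist")[:2])
cv2.imwrite("pics/w9c.png",cv2.resize(im[60:260,230:400,::-1],None,fx=3,fy=3,interpolation=cv2.INTER_CUBIC))
E
```

```text
11.0667 [481.74809859  93.75041218 105.52630279] [ 0.13682624 -0.74229433  0.56970261] 49.83893114661118
(60.66, 21.53, 33) [292.7  -0.8]
(60.66, -21.53, 33) [353.4  -0.9]
(25, 0, 24) [323.1  54.7]
(-61, 0, 56.5) [323.1 174.4]
(-61, 0, 22.5) [323.1 165.9]
[{'pixel': [323.2, 167.6], 'conf': 0.65}, {'pixel': [321.2, 50.7], 'conf': 0.6}] [{'pixel': [320.9, 51.2], 'conf': 0.69}, {'pixel': [542.9, 152.4], 'conf': 0.59}]
```

View pics/w9.png

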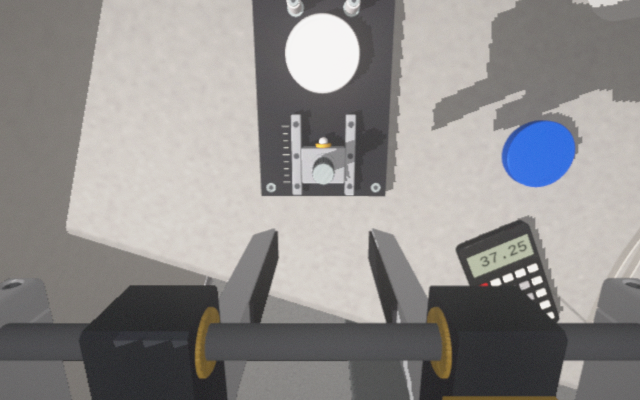

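View pics/w9c.png

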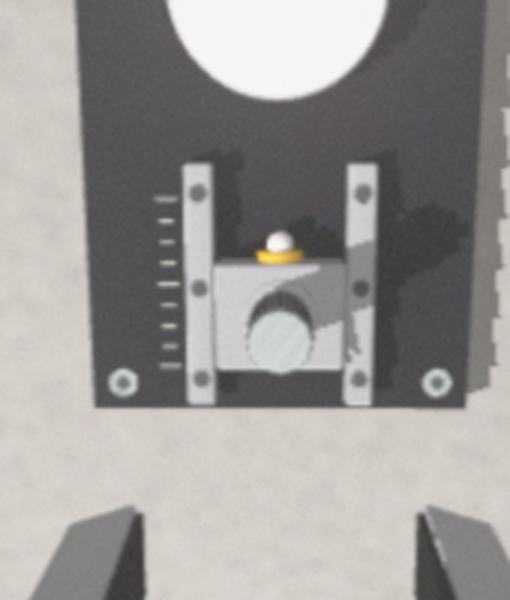

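The dish lies flat on the plate at (322,53), clear of the posts. The knob top at (323,173.5) puts the jaw at nest x of about -60.6. I'll go over the knob and down with the fingers across nest y.

>>> step_arm --steps '[{"linear": [1.5,-0.3,0],"dr": [0,0,0],"grip": 4.5},{"linear": [2.6,-0.5,0],"dr": [0,0,0],"grip": 4.5},{"linear": [2.6,-0.5,-1],"dr": [0,0,0],"grip": 4.5},{"linear": [2.6,-0.5,-3],"dr": [0,0,0],"grip": 4.5},{"linear": [2.6,-0.5,-5.5],"dr": [0,0,0],"grip": 4.5},{"linear": [2.6,-0.5,-7.5],"dr": [0,0,0],"grip": 4.5},{"linear": [2.6,-0.5,-9.0],"dr": [0,0,0],"grip": 4.5},{"linear": [2.6,-0.5,-9.7],"dr": [0,0,0],"grip": 4.5},{"linear": [2.6,-0.5,-9.7],"dr": [0,0,0],"grip": 4.5},{"linear": [2.6,-0.5,-9.7],"dr": [0,0,0],"grip": 4.5}]'

```text
time_s: 12.05
eef_pos: [506.9, 88.8, 7.9]
orientation: [[-0.185, -0.983, -0.0], [-0.983, 0.185, -0.0], [0.0, 0.0, -1.0]]
force: [-0.5, -0.3, 0.5]
finger_gap: 45.4
```

```bash
python3 - <<'E'
from h import *
s=r.state(); print(s["time_s"],s["eef_pos"],s["force"],s["finger_gap"])
im=r.grab_frame("wrist"); 
m=r.camera_model("wrist"); p=np.load("nest.npy"); np.savez("w10.npz",**m)
cv2.imwrite("pics/w10.png",im[:,:,::-1])
for q in [(-61,0,56.5),(35,0,10),(25,0,24)]: print(q,w2pix(m,[*nestw(p[:2],p[2],q),q[2]]).round(1))
E
```

```text
12.05 [506.89556487  88.80088702   7.88466418] [-0.49237489 -0.30754177  0.51945351] 45.35267546893846
(-61, 0, 56.5) [323.  267.4]
(35, 0, 10) [323.1  67.1]
(25, 0, 24) [323.   85.4]
```

View pics/w10.png

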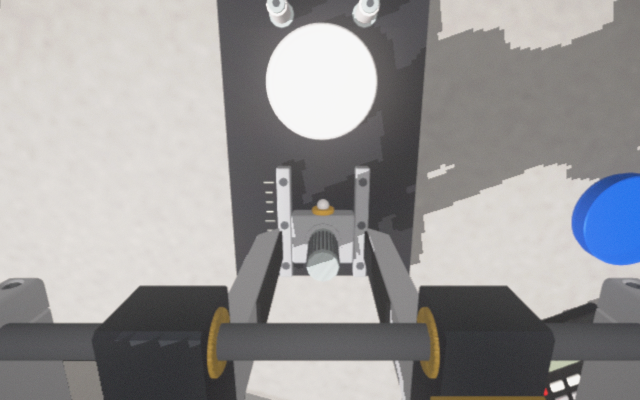

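The knob at (323,266) stands midway between the fingers. I'll close on it firmly and, in the meantime, estimate the travel needed.

```bash
python3 - <<'E'
from h import *
m=dict(np.load("w10.npz")); p=np.load("nest.npy"); ca,sa=np.cos(p[2]),np.sin(p[2])
im=cv2.imread("pics/w10.png")
def N(uv,z):
    d=pix2w(m,uv,z)[:2]-p[:2]; return np.round([ca*d[0]+sa*d[1],-sa*d[0]+ca*d[1]],1)
w=((im.min(2)>225)).astype(np.uint8); n,l,st,ce=cv2.connectedComponentsWithStats(w); k=l[80,322]
c=max(cv2.findContours((l==k).astype(np.uint8),0,2)[0],key=len)[:,0]
P=np.array([N(q,24) for q in c],np.float32); print("dish nest",cv2.fitEllipse(P))
print("tip",N((323,199),17),"knob",N((323,266),56.5), "jaw front",N((323,212),22.5))
print("nest x axis in world",ca,sa)
E
```

```text
dish nest ((25.976337432861328, 1.2235422134399414), (55.39560317993164, 55.49165344238281), 74.10362243652344)
tip [-37.6   0. ] knob [-60.3  -0. ] jaw front [-43.7   0. ]
nest x axis in world 0.9826137234499844 -0.18566170980511149
```

>>> step_arm --steps '[{"linear": [0,0,0],"dr": [0,0,0],"grip": 3.5},{"linear": [0,0,0],"dr": [0,0,0],"grip": 2.5},{"linear": [0,0,0],"dr": [0,0,0],"grip": 1.8},{"linear": [0,0,0],"dr": [0,0,0],"grip": 1.0},{"linear": [0,0,0],"dr": [0,0,0],"grip": 1.0},{"linear": [0,0,0],"dr": [0,0,0],"grip": 1.0},{"linear": [0,0,0],"dr": [0,0,0],"grip": 1.0},{"linear": [0,0,0],"dr": [0,0,0],"grip": 1.0}]' --grip_force 45

```text
time_s: 12.77
eef_pos: [507.1, 88.9, 8.1]
orientation: [[-0.185, -0.983, 0.0], [-0.983, 0.185, 0.0], [-0.0, -0.0, -1.0]]
force: [-1.0, 1.7, 3.3]
finger_gap: 14.9
```

```bash
python3 - <<'E'
from h import *
for i in range(4):
    s=r.state(); print(s["time_s"],s["eef_pos"],s["force"],s["finger_gap"]); r.grab_frame("wrist")
E
```

```text
12.7667 [507.08247379  88.93892594   8.07825282] [-0.97968809  1.6694561   3.31175852] 14.949342100246533
12.8167 [507.11755164  88.94667313   8.09762171] [-0.72260532  2.59165085  4.0465531 ] 14.869567438726744
12.8667 [507.1005094   88.93441368   8.07795129] [-0.4188508   2.38487252  5.20053065] 15.143601527956212
12.9167 [507.11532527  88.95240686   8.08821496] [-0.77520419  3.10801716  4.6903219 ] 14.99931576059148
```

Gripped: the opening is 15.0 mm on the 16 mm knob. The tip front is near nest x = -37.6 and the dish's rear edge at home would be +6.5, so I expect about 44 mm of travel. I'll take the first 34 mm along (0.983, -0.186) and then slow down.

>>> step_arm --steps '[{"linear": [0.1,-0.019,0],"dr": [0,0,0],"grip": 1.0},{"linear": [0.295,-0.056,0],"dr": [0,0,0],"grip": 1.0},{"linear": [0.59,-0.111,0],"dr": [0,0,0],"grip": 1.0},{"linear": [0.885,-0.167,0],"dr": [0,0,0],"grip": 1.0},{"linear": [1.18,-0.223,0],"dr": [0,0,0],"grip": 1.0},{"linear": [1.475,-0.279,0],"dr": [0,0,0],"grip": 1.0},{"linear": [1.77,-0.334,0],"dr": [0,0,0],"grip": 1.0},{"linear": [2.064,-0.39,0],"dr": [0,0,0],"grip": 1.0},{"linear": [2.359,-0.446,0],"dr": [0,0,0],"grip": 1.0},{"linear": [2.65,-0.501,0],"dr": [0,0,0],"grip": 1.0},{"linear": [2.85,-0.538,0],"dr": [0,0,0],"grip": 1.0},{"linear": [2.95,-0.557,0],"dr": [0,0,0],"grip": 1.0},{"linear": [3.05,-0.576,0],"dr": [0,0,0],"grip": 1.0},{"linear": [3.15,-0.595,0],"dr": [0,0,0],"grip": 1.0},{"linear": [3.24,-0.612,0],"dr": [0,0,0],"grip": 1.0},{"linear": [3.34,-0.631,0],"dr": [0,0,0],"grip": 1.0}]'

```text
time_s: 14.3
eef_pos: [539.3, 82.8, 8.0]
orientation: [[-0.185, -0.983, -0.002], [-0.983, 0.185, 0.0], [0.0, 0.002, -1.0]]
force: [-9.6, 4.3, 11.3]
finger_gap: 15.2
```

```bash
cat > look.py <<'E'
from h import *
import sys
m=r.camera_model("wrist"); p=np.load("nest.npy"); ca,sa=np.cos(p[2]),np.sin(p[2]); ax=np.array([ca,sa,0])
F=[];X=[]
n=int(sys.argv[2]) if len(sys.argv)>2 else 3
for i in range(n):
    s=r.state(); F.append(s["force"]@ax); X.append((s["eef_pos"]-np.array([507.1,88.93,8]))@ax); im=r.grab_frame("wrist")
s=r.state(); print("t",s["time_s"],"travel",np.round(X,2),"Fx",np.round(F,1),"mean",np.mean(F).round(2),"F",s["force"].round(1),"gap",s["finger_gap"].round(1),"pos",s["eef_pos"].round(1))
if sys.argv[1]!="-":
    cv2.imwrite(f"pics/{sys.argv[1]}.png",cv2.resize(im[0:250,200:450,::-1],None,fx=2.4,fy=2.4,interpolation=cv2.INTER_CUBIC))
E
python3 look.py w11
```

```text
Traceback (most recent call last):
  File "look.py", line 8, in <module>
    s=r.state(); print("t",s["time_s"],"travel",np.round(X,2),"Fx",np.round(F,1),"mean",np.mean(F).round(2),"F",s["force"].round(1),"gap",s["finger_gap"].round(1),"pos",s["eef_pos"].round(1))
                                                                                                                                          ^^^^^^^^^^^^^^^^^^^^^
AttributeError: 'float' object has no attribute 'round'
```

```bash
sed -i 's/s\["finger_gap"\].round(1)/round(s["finger_gap"],1)/' look.py; python3 look.py w11
```

```text
t 14.6 travel [32.96 32.95 32.97] Fx [-8.5 -8.6 -8.7] mean -8.6 F [-9.3  3.5 11.1] gap 15.3 pos [539.5  82.8   8. ]
```

View pics/w11.png

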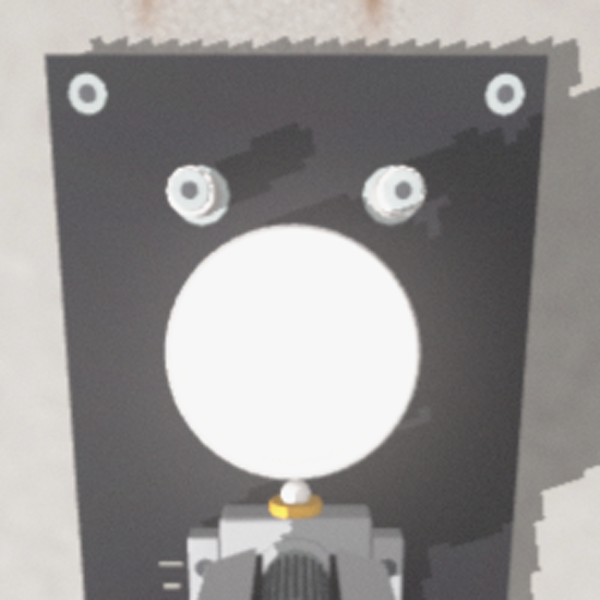

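The tip at (295,490 in the crop) is just short of or touching the dish's rear edge. Sliding force is about 8.6 to 9.5 N. I'll push on slowly, 6 mm.

>>> step_arm --steps '[{"linear": [0.098,-0.019,0],"dr": [0,0,0],"grip": 1.0},{"linear": [0.197,-0.037,0],"dr": [0,0,0],"grip": 1.0},{"linear": [0.295,-0.056,0],"dr": [0,0,0],"grip": 1.0},{"linear": [0.393,-0.074,0],"dr": [0,0,0],"grip": 1.0},{"linear": [0.491,-0.093,0],"dr": [0,0,0],"grip": 1.0},{"linear": [0.59,-0.111,0],"dr": [0,0,0],"grip": 1.0}]'

```text
time_s: 15.1
eef_pos: [545.2, 81.7, 8.0]
orientation: [[-0.185, -0.983, -0.003], [-0.983, 0.185, 0.0], [0.0, 0.003, -1.0]]
force: [-9.7, 4.5, 10.9]
finger_gap: 14.9
```

```bash
python3 look.py w12
```

```text
t 15.25 travel [38.77 38.96 38.94] Fx [-10.4 -10.   -8.8] mean -9.73 F [-7.3  3.3 11.3] gap 15.3 pos [545.4  81.7   8. ]
```

View pics/w12.png

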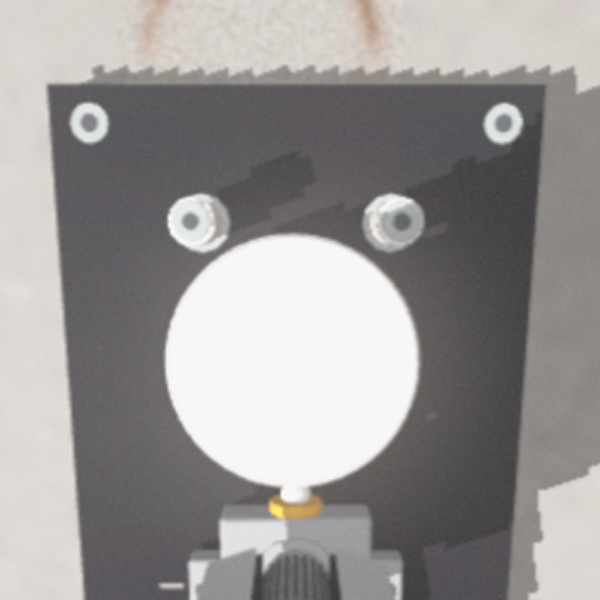

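```bash
cat > dishpos.py <<'E'
from h import *
m=r.camera_model("wrist"); im=r.grab_frame("wrist"); p=np.load("nest.npy"); ca,sa=np.cos(p[2]),np.sin(p[2])
def N(uv,z):
    d=pix2w(m,uv,z)[:2]-p[:2]; return [ca*d[0]+sa*d[1],-sa*d[0]+ca*d[1]]
k0=w2pix(m,[*nestw(p[:2],p[2],(28,0)),24]).astype(int)
w=((im.min(2)>225)).astype(np.uint8); n,l,st,ce=cv2.connectedComponentsWithStats(w); k=l[k0[1],k0[0]]
msk=cv2.morphologyEx((l==k).astype(np.uint8),cv2.MORPH_OPEN,np.ones((15,15)))
c=max(cv2.findContours(msk,0,2)[0],key=len)[:,0]
P=np.array([N(q,24) for q in c],np.float32); print("dish nest",np.round(cv2.fitEllipse(P)[0],1),np.round(cv2.fitEllipse(P)[1],1))
E
python3 dishpos.py
```

```text
dish nest [29.6  1.2] [55.3 55.5]
```

>>> step_arm --steps '[{"linear": [0.098,-0.019,0],"dr": [0,0,0],"grip": 1.0},{"linear": [0.147,-0.028,0],"dr": [0,0,0],"grip": 1.0},{"linear": [0.147,-0.028,0],"dr": [0,0,0],"grip": 1.0}]'

```text
time_s: 15.55
eef_pos: [546.7, 81.4, 8.0]
orientation: [[-0.185, -0.983, -0.002], [-0.983, 0.185, 0.0], [0.0, 0.002, -1.0]]
force: [-8.9, 3.4, 11.4]
finger_gap: 15.3
```

```bash
python3 look.py - 2; python3 dishpos.py
```

```text
t 15.65 travel [40.34 40.38] Fx [-9.4 -9.4] mean -9.37 F [-8.8  2.3 11.4] gap 15.0 pos [546.8  81.4   8. ]
dish nest [31.   1.2] [55.3 55.5]
```

>>> step_arm --steps '[{"linear": [0.098,-0.019,0],"dr": [0,0,0],"grip": 1.0},{"linear": [0.147,-0.028,0],"dr": [0,0,0],"grip": 1.0},{"linear": [0.197,-0.037,0],"dr": [0,0,0],"grip": 1.0},{"linear": [0.197,-0.037,0],"dr": [0,0,0],"grip": 1.0}]'

```text
time_s: 16.03
eef_pos: [548.7, 81.0, 8.0]
orientation: [[-0.185, -0.983, -0.002], [-0.983, 0.185, 0.0], [0.0, 0.002, -1.0]]
force: [-9.4, 3.3, 10.8]
finger_gap: 15.2
```

```bash
python3 look.py - 3; python3 dishpos.py
```

```text
t 16.1833 travel [42.33 42.35 42.35] Fx [-9.8 -8.9 -9.4] mean -9.39 F [-8.4  2.7 11.1] gap 15.1 pos [548.7  81.1   8. ]
dish nest [33.   1.3] [55.3 55.6]
```

The baseline while sliding holds at 9.4 N. I'll take 0.5 mm steps from here.

>>> step_arm --steps '[{"linear": [0.049,-0.009,0],"dr": [0,0,0],"grip": 1.0},{"linear": [0.049,-0.009,0],"dr": [0,0,0],"grip": 1.0},{"linear": [0.049,-0.009,0],"dr": [0,0,0],"grip": 1.0}]'

```text
time_s: 16.48
eef_pos: [549.2, 80.9, 8.0]
orientation: [[-0.185, -0.983, -0.002], [-0.983, 0.185, 0.0], [0.0, 0.002, -1.0]]
force: [-9.0, 3.1, 10.8]
finger_gap: 14.9
```

```bash
python3 look.py - 4; python3 dishpos.py
```

```text
t 16.6833 travel [42.83 42.83 42.83 42.79] Fx [ -9.4  -9.7 -10.8  -9.1] mean -9.73 F [-9.4  3.3 11.7] gap 15.2 pos [549.2  81.    8. ]
dish nest [33.5  1.2] [55.3 55.5]
```

>>> step_arm --steps '[{"linear": [0.049,-0.009,0],"dr": [0,0,0],"grip": 1.0},{"linear": [0.049,-0.009,0],"dr": [0,0,0],"grip": 1.0},{"linear": [0.049,-0.009,0],"dr": [0,0,0],"grip": 1.0}]'

```text
time_s: 16.98
eef_pos: [549.7, 80.9, 8.0]
orientation: [[-0.185, -0.983, -0.002], [-0.983, 0.185, 0.0], [0.0, 0.002, -1.0]]
force: [-9.2, 4.5, 11.8]
finger_gap: 15.1
```

```bash
python3 look.py - 4; python3 dishpos.py
```

```text
t 17.1833 travel [43.32 43.31 43.33 43.31] Fx [-9.9 -8.9 -9.9 -8.9] mean -9.4 F [-9.9  2.7 11.7] gap 15.2 pos [549.6  80.9   8. ]
dish nest [34.   1.3] [55.3 55.5]
```

>>> step_arm --steps '[{"linear": [0.049,-0.009,0],"dr": [0,0,0],"grip": 1.0},{"linear": [0.049,-0.009,0],"dr": [0,0,0],"grip": 1.0},{"linear": [0.049,-0.009,0],"dr": [0,0,0],"grip": 1.0}]'

```text
time_s: 17.48
eef_pos: [550.1, 80.8, 8.0]
orientation: [[-0.185, -0.983, -0.002], [-0.983, 0.185, 0.0], [0.0, 0.002, -1.0]]
force: [-9.5, 3.0, 10.9]
finger_gap: 14.9
```

```bash
python3 look.py - 5; python3 dishpos.py
```

```text
t 17.7333 travel [43.8  43.79 43.8  43.8  43.77] Fx [ -9.9  -9.8  -8.8 -10.1  -9.5] mean -9.61 F [-9.7  2.8 11.6] gap 15.3 pos [550.1  80.8   8. ]
dish nest [34.4  1. ] [55.3 55.5]
```

>>> step_arm --steps '[{"linear": [0.049,-0.009,0],"dr": [0,0,0],"grip": 1.0},{"linear": [0.049,-0.009,0],"dr": [0,0,0],"grip": 1.0},{"linear": [0.049,-0.009,0],"dr": [0,0,0],"grip": 1.0}]'

```text
time_s: 18.03
eef_pos: [550.6, 80.7, 8.0]
orientation: [[-0.185, -0.983, -0.002], [-0.983, 0.185, 0.0], [0.0, 0.002, -1.0]]
force: [-10.0, 2.7, 12.7]
finger_gap: 14.8
```

```bash
python3 look.py - 5; python3 dishpos.py
```

```text
t 18.2833 travel [44.28 44.27 44.28 44.29 44.29] Fx [-10.3  -8.9  -9.1 -10.4 -10.9] mean -9.91 F [-9.1  3.7 12.2] gap 15.0 pos [550.6  80.7   8. ]
dish nest [34.8  0.5] [55.4 55.6]
```

The dish touched the left post and is now rolling toward centre (y 1.2 → 0.5). Continuing.

>>> step_arm --steps '[{"linear": [0.049,-0.009,0],"dr": [0,0,0],"grip": 1.0},{"linear": [0.049,-0.009,0],"dr": [0,0,0],"grip": 1.0},{"linear": [0.049,-0.009,0],"dr": [0,0,0],"grip": 1.0}]'

```text
time_s: 18.58
eef_pos: [551.0, 80.6, 8.0]
orientation: [[-0.185, -0.983, -0.003], [-0.983, 0.185, 0.0], [0.0, 0.003, -1.0]]
force: [-9.2, 2.5, 12.1]
finger_gap: 14.7
```

```bash
python3 look.py - 5; python3 dishpos.py
```

```text
t 18.8333 travel [44.65 44.69 44.67 44.69 44.68] Fx [ -9.5 -10.4  -9.6 -10.6 -10.1] mean -10.06 F [-10.2   3.9  12.6] gap 14.9 pos [551.   80.6   8. ]
dish nest [34.8  0.4] [55.3 55.5]
```

>>> step_arm --steps '[{"linear": [0.034,-0.006,0],"dr": [0,0,0],"grip": 1.0},{"linear": [0.034,-0.006,0],"dr": [0,0,0],"grip": 1.0},{"linear": [0.034,-0.006,0],"dr": [0,0,0],"grip": 1.0}]'

```text
time_s: 19.13
eef_pos: [551.2, 80.6, 8.0]
orientation: [[-0.185, -0.983, -0.003], [-0.983, 0.185, 0.0], [0.0, 0.003, -1.0]]
force: [-10.2, 3.2, 12.2]
finger_gap: 15.0
```

```bash
python3 look.py - 8; python3 dishpos.py
```

```text
t 19.5333 travel [44.91 44.93 44.93 44.89 44.89 44.9  44.9  44.9 ] Fx [-10.6 -11.5 -11.  -11.9 -10.4 -11.4 -11.3 -11.6] mean -11.2 F [-11.    3.4  12.5] gap 15.4 pos [551.2  80.6   8. ]
dish nest [34.8  0.4] [55.4 55.5]
```

The dish now stands still at nest (34.8, 0.4) and the force is 1.7 N over baseline, so it is seated. I need about 0.8 mm more, and I'll take it in small steps.

>>> step_arm --steps '[{"linear": [0.02,-0.004,0],"dr": [0,0,0],"grip": 1.0},{"linear": [0.039,-0.007,0],"dr": [0,0,0],"grip": 1.0},{"linear": [0.039,-0.007,0],"dr": [0,0,0],"grip": 1.0}]'

```text
time_s: 19.83
eef_pos: [551.5, 80.5, 8.0]
orientation: [[-0.185, -0.983, -0.003], [-0.983, 0.185, 0.0], [0.0, 0.003, -1.0]]
force: [-12.5, 3.5, 13.5]
finger_gap: 15.0
```

```bash
python3 look.py - 8; python3 dishpos.py
```

```text
t 20.2333 travel [45.17 45.19 45.19 45.15 45.2  45.17 45.21 45.19] Fx [-12.9 -12.8 -12.1 -12.2 -12.2 -12.7 -13.5 -11.1] mean -12.46 F [-11.9   3.9  13.5] gap 15.1 pos [551.5  80.5   8. ]
dish nest [34.9  0.4] [55.3 55.5]
```

>>> step_arm --steps '[{"linear": [0.02,-0.004,0],"dr": [0,0,0],"grip": 1.0},{"linear": [0.044,-0.008,0],"dr": [0,0,0],"grip": 1.0},{"linear": [0.044,-0.008,0],"dr": [0,0,0],"grip": 1.0}]'

```text
time_s: 20.53
eef_pos: [551.9, 80.5, 8.0]
orientation: [[-0.185, -0.983, -0.003], [-0.983, 0.185, 0.0], [0.0, 0.003, -1.0]]
force: [-12.7, 4.8, 13.9]
finger_gap: 14.9
```

```bash
python3 look.py - 8; python3 dishpos.py
```

```text
t 20.9333 travel [45.55 45.54 45.5  45.49 45.51 45.51 45.52 45.52] Fx [-13.4 -14.  -13.5 -14.  -13.8 -13.1 -13.3 -13.3] mean -13.57 F [-12.8   4.   13.6] gap 15.0 pos [551.8  80.5   8. ]
dish nest [34.9  0.4] [55.3 55.5]
```

>>> step_arm --steps '[{"linear": [0.015,-0.003,0],"dr": [0,0,0],"grip": 1.0},{"linear": [0.025,-0.005,0],"dr": [0,0,0],"grip": 1.0},{"linear": [0.025,-0.005,0],"dr": [0,0,0],"grip": 1.0}]'

```text
time_s: 21.23
eef_pos: [552.0, 80.4, 8.0]
orientation: [[-0.185, -0.983, -0.004], [-0.983, 0.185, 0.0], [0.0, 0.004, -1.0]]
force: [-13.6, 4.3, 15.2]
finger_gap: 15.1
```

```bash
python3 look.py w13 8; python3 dishpos.py
```

```text
t 21.6333 travel [45.68 45.67 45.68 45.65 45.68 45.66 45.67 45.68] Fx [-14.1 -14.  -13.6 -12.7 -13.8 -14.5 -13.9 -14.3] mean -13.86 F [-12.8   3.   16. ] gap 15.3 pos [552.   80.4   8. ]
dish nest [34.9  0.4] [55.3 55.5]
```

View pics/w13.png

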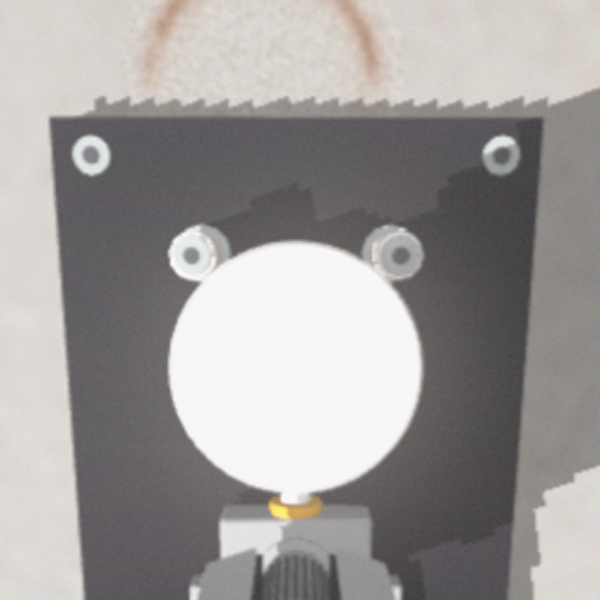

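The dish sits against both posts, contacting at (210,270) and (383,270) in the crop, and the tip is on its rear edge. The feel gives about +4.4 N, and 1.2 to 1.3 mm of travel since contact gives about 5 N. I'll back the command off so the tool isn't loaded when I let go; the jaw's friction should hold it.

>>> step_arm --steps '[{"linear": [-0.03,0.006,0],"dr": [0,0,0],"grip": 1.0},{"linear": [-0.06,0.011,0],"dr": [0,0,0],"grip": 1.0},{"linear": [-0.08,0.015,0],"dr": [0,0,0],"grip": 1.0},{"linear": [-0.08,0.015,0],"dr": [0,0,0],"grip": 1.0}]'

```text
time_s: 22.02
eef_pos: [551.9, 80.4, 8.0]
orientation: [[-0.185, -0.983, -0.002], [-0.983, 0.185, 0.0], [0.0, 0.002, -1.0]]
force: [-7.8, 3.0, 10.1]
finger_gap: 15.3
```

```bash
python3 look.py - 6; python3 dishpos.py
```

```text
t 22.3167 travel [45.62 45.6  45.61 45.61 45.61 45.63] Fx [-8.3 -8.2 -7.9 -8.1 -7.9 -9.7] mean -8.35 F [-8.1  2.4 10.8] gap 15.1 pos [551.9  80.4   8. ]
dish nest [34.9  0.5] [55.4 55.5]
```

>>> step_arm --steps '[{"linear": [-0.03,0.006,0],"dr": [0,0,0],"grip": 1.0},{"linear": [-0.05,0.009,0],"dr": [0,0,0],"grip": 1.0},{"linear": [-0.05,0.009,0],"dr": [0,0,0],"grip": 1.0},{"linear": [-0.05,0.009,0],"dr": [0,0,0],"grip": 1.0}]'

```text
time_s: 22.7
eef_pos: [551.9, 80.4, 8.1]
orientation: [[-0.185, -0.983, -0.001], [-0.983, 0.185, 0.0], [-0.0, 0.001, -1.0]]
force: [-4.5, 2.3, 8.2]
finger_gap: 14.9
```

```bash
python3 look.py - 5; python3 dishpos.py
```

```text
t 22.95 travel [45.59 45.59 45.59 45.56 45.59] Fx [-4.9 -5.3 -4.9 -4.3 -4.5] mean -4.78 F [-5.1  2.5  8.1] gap 15.2 pos [551.9  80.4   8.1]
dish nest [34.9  0.4] [55.4 55.5]
```

The holding force is down to 4.8 N and the jaw hasn't moved. Releasing.

>>> step_arm --steps '[{"linear": [0,0,0],"dr": [0,0,0],"grip": 1.0},{"linear": [0,0,0],"dr": [0,0,0],"grip": 1.3},{"linear": [0,0,0],"dr": [0,0,0],"grip": 1.7},{"linear": [0,0,0],"dr": [0,0,0],"grip": 2.2},{"linear": [0,0,0],"dr": [0,0,0],"grip": 3.0},{"linear": [0,0,0],"dr": [0,0,0],"grip": 4.0},{"linear": [0,0,0],"dr": [0,0,0],"grip": 4.5},{"linear": [0,0,0],"dr": [0,0,0],"grip": 4.5},{"linear": [0,0,0],"dr": [0,0,0],"grip": 4.5}]' --grip_force 10

```text
time_s: 23.75
eef_pos: [552.2, 80.2, 7.8]
orientation: [[-0.185, -0.983, -0.0], [-0.983, 0.185, -0.0], [0.0, 0.0, -1.0]]
force: [0.6, -0.1, -1.2]
finger_gap: 44.7
```

```bash
python3 look.py w14 3; python3 dishpos.py
```

```text
t 23.9 travel [45.94 45.95 45.96] Fx [ 0.6 -0.1  0. ] mean 0.17 F [-0.8  0.5  0. ] gap 45.0 pos [552.2  80.3   7.8]
dish nest [34.9  0.4] [55.4 55.6]
```

View pics/w14.png

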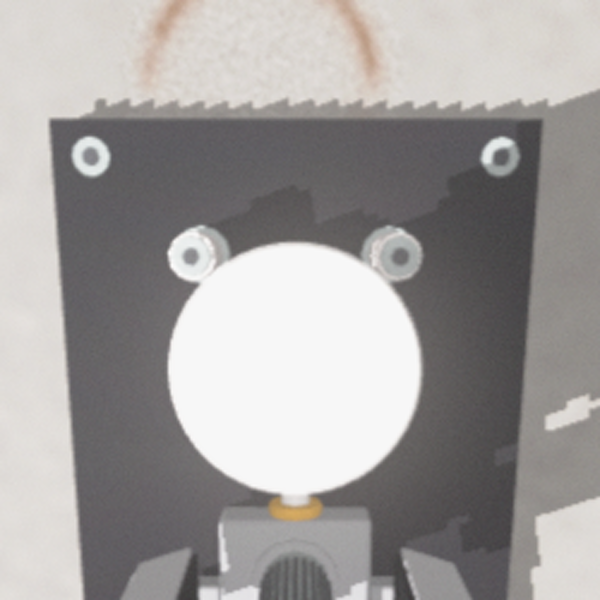

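Released with tool force about 0 and the dish unmoved at (34.9, 0.4). I'll withdraw and take a final look.

>>> step_arm --steps '[{"linear": [0,0,1],"dr": [0,0,0],"grip": 4.5},{"linear": [0,0,3],"dr": [0,0,0],"grip": 4.5},{"linear": [0,0,6],"dr": [0,0,0],"grip": 4.5},{"linear": [0,0,9],"dr": [0,0,0],"grip": 4.5},{"linear": [-4,0.7,11],"dr": [0,0,0],"grip": 4.5},{"linear": [-8,1.5,12],"dr": [0,0,0],"grip": 4.5},{"linear": [-11,2,12],"dr": [0,0,0],"grip": 4.5},{"linear": [-14,2.5,12],"dr": [0,0,0],"grip": 4.5},{"linear": [-14,2.5,12],"dr": [0,0,0],"grip": 4.5},{"linear": [-14,2.5,12],"dr": [0,0,0],"grip": 4.5}]'

```text
time_s: 24.78
eef_pos: [411.9, 105.6, 129.1]
orientation: [[-0.184, -0.983, 0.002], [-0.983, 0.184, 0.0], [-0.001, -0.002, -1.0]]
force: [0.3, -0.4, 1.9]
finger_gap: 45.1
```

```bash
python3 - <<'E'
from h import *
s=r.state(); print(s["time_s"],s["eef_pos"])
b=r.grab_frame("wrist")[:,:,::-1]; cv2.imwrite("pics/w15.png",cv2.resize(b[0:250,180:460],None,fx=2.4,fy=2.4,interpolation=cv2.INTER_CUBIC))
t=r.grab_frame("top")[:,:,::-1]; cv2.imwrite("pics/top15.png",t)
a=cv2.imread("pics/top0.png")
d=cv2.absdiff(a,t).max(2)
for n,(u,v) in dict(red=(361,136),yel=(418,148),calc=(314,250),forc=(366,252)).items(): print(n,d[v-14:v+15,u-14:u+15].mean().round(1))
E
python3 dishpos.py
```

```text
24.7833 [411.94272316 105.57042526 129.06443466]
red 9.7
yel 19.4
calc 8.9
forc 9.8
dish nest [-195.7  -23. ] [ 384.2 3422.6]
```

View pics/w15.png

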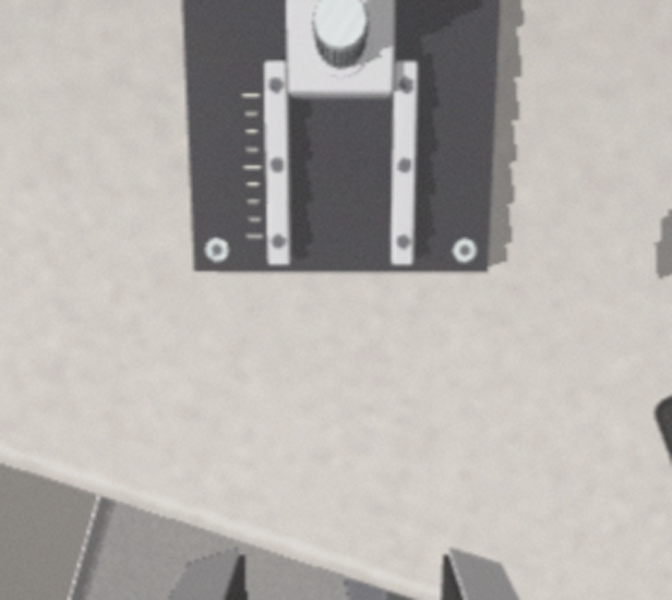

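View pics/top15.png

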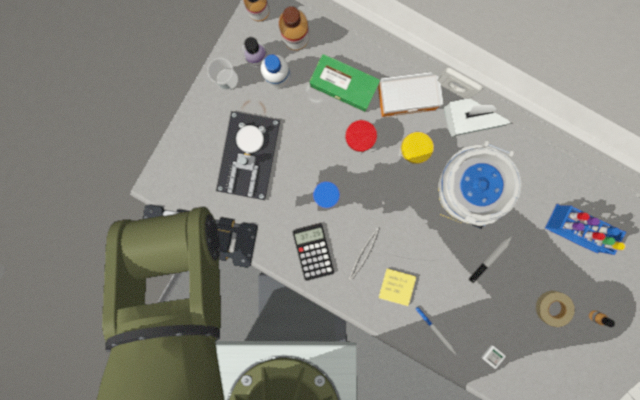

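The top view shows the dish at (250,139) against the posts with the jaw behind it. The cups (361,136) and (418,148), calculator (313,250) and forceps (366,252) are where they were. Handing in.

```bash
python3 -c "
from plant import r
print(r.hand_in())"
```

```text
the job is handed in; nothing more can be done
None
```

I laid the dish on the plate, pushed it against both posts with the jaw, let go of the knob and handed in at about 25 s; no verdict was reported.

**Pressing force:** pushing the knob took 9.5 N while the jaw slid and 13.9 N at the stop, so the tip presses with about 4.4 N. The 1.2–1.3 mm of travel after the dish seated suggests about 5 N instead; both are within 3 to 7.5 N. I didn't measure the force directly after letting go.

**Dish position:** after release the wrist camera put the dish at (34.9, 0.4) mm in the nest frame, and nest_home is at (35, 0). It lay flat against both posts. The dish and jaw did not visibly move when the fingers opened.

**Bystanders:** the last top view shows both cups, the calculator and the forceps where they started.

**What disagreed:**
- **Fingertips:** they ended about 20 mm short of the stated tool point. My first close passed above the dish without touching it, and I gripped it on the second try after working this out from the picture.
- **Nest position:** the top and wrist cameras differed by about 2 mm, which is within calibration. I used the wrist camera's fit.
- **Last position check:** the script that locates the dish gave a meaningless result after I withdrew, because the dish was out of the wrist camera's view. The dish position above is from just before that.

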